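# Start a cooled gel run: pump, power pack, timer

### The job

Start the gel run with light taps of a fingertip: press the round key on top of the circulation pump, then the long bar key on the power pack, and last the domed key on the little bench timer, in that order, pushing each key gently down until it stays down. Do not press the power pack's small square key, do not pick up the timer or push it along, and leave everything else standing where it is.

Things in the scene. Friction and masses are not known exactly. Their poses are not given: they have to be found in the camera images.
- pump: buffer circulation pump: white box 110 x 130 mm in plan (x, y) and 100 mm tall, round dark pump head on its front, one key on top; heavy, does not move. Origin: centre of its underside; x points to its back, y to its left, z up
- pump_key (a joint): the pump's only key: round, 36 mm across, on the top face, pressed straight down; joint value 0 (standing out 13 mm) to 0.010 m (right down); needs about 2.5 N all the way, has no spring and stays where it is left; from 0.006 m on it counts as pressed
- pump_key_top (a point): centre of the pump's round key's upper face, moving down with it; when not pressed it is 113 mm above the table; point z up; it lies 15 mm in front (-x) of the pump's centre
- pack: power pack: low white box 160 x 200 mm in plan (x, y) and 85 mm tall, display on its front, two dark keys on top; heavy, does not move. Origin: centre of its underside; x points to its back, y to its left, z up
- start_key (a joint): the power pack's long bar key, 24 x 56 mm (x, y), on the top face, pressed straight down; joint value 0 (standing out 13 mm) to 0.010 m (right down); needs about 2.5 N all the way, has no spring and stays where it is left; from 0.006 m on it counts as pressed
- start_key_top (a point): centre of the bar key's upper face, moving down with it; when not pressed it is 98 mm above the table; point z up; in the pack's frame it lies at x -25, y +45 mm
- stop_key (a joint): the power pack's small square key, 18 x 18 mm, to be left alone (105 mm from the bar key, centre to centre); same travel and feel as the bar key, value 0 standing out
- stop_key_top (a point): centre of the square key's upper face, moving down with it; when not pressed it is 98 mm above the table; point z up; in the pack's frame it lies at x -25, y -60 mm
- timer: bench timer: loose white puck 72 mm across and 30 mm high (about 0.2 kg), tick marks around its domed key. Origin: centre of its underside, z up
- timer_key (a joint): the timer's domed key, 40 mm across, in the middle of its top, pressed straight down; joint value 0 (standing out 13 mm) to 0.010 m (right down); needs about 2.5 N all the way, has no spring and stays where it is left; from 0.006 m on it counts as pressed
- timer_key_top (a point): centre of the domed key's upper face, moving down with it; when not pressed it is 43 mm above the table; point z up; on the puck's axis
- tube: loose capped tube, 28 mm across, 90 mm tall, beside the pump; bystander. Origin: underside
- tip_box: loose blue tip box with a pale lid, 72 x 102 x 56 mm, behind the pump; bystander. Origin: underside
- reagent: loose amber bottle, 56 mm across, 110 mm tall, behind the power pack; bystander. Origin: underside
- comb_tray: loose shallow white tray, 55 x 90 x 22 mm, in front of the power pack; bystander. Origin: underside
- vial: loose small glass vial with a white cap, 24 mm across, 42 mm tall, beside the timer; bystander. Origin: underside
- pen: loose grey marker with a dark cap, about 118 mm long and 15 mm thick, lying in front of the timer; bystander. Origin: underside; its length is along its x
- beaker: loose glass beaker, 60 mm across, 70 mm tall, behind the timer; bystander. Origin: underside
Things that resemble listed ones, but are neither listed nor needed, are in the scene too. Leave any green or red look-alike of the timer alone. Leave any purple look-alike of the pump alone.

How it is judged:
By the outcome, as a careful person would: the job done as asked, in the order asked, and still so for the second after the job is handed in, with the robot touching nothing.
It also fails if it takes over 56 s, if anything falls off the work surface, if the arm or the gripper's body presses on something with over 40 N, if the wrist force passes 120 N, or if a joint passes its speed limit or range.

### The arm

A 6-joint arm with a two-finger parallel gripper is mounted at the origin on the work surface. World frame = base frame: x ahead of the robot, y to its left, z up, the work surface at z = 0. Lengths are in m, angles in degrees, forces in N, time in s.
With the tool pointing down it reaches from about 0.4 to 0.825 m from the base axis. Payload 7 kg.
Tool frame: the origin (TCP) lies midway between the tips of the shut fingers; the grasp point (between the pads) lies r.hold_point_z behind it (r.hold_point_z is the distance from the TCP to the grasp point, in m); z points along the fingers, x is the direction in which the jaws open and shut, and the axes are right-handed (so a half turn about z gives the same grasp; the last joint's range is limited). The gripper opens to 88 mm and grips with 3 to 60 N. Pads are 19 mm wide; open, the fingers measure 130 mm over their backs; the gripper's body (78 mm by 193 mm) begins 47 mm behind the grasp point.
Start: joints at [87.726, 20.546, 0.682, 0, -70.136, -16.507], TCP at [0.217, 0.639, 0.227] pointing down, gripper open.
Joint ranges: [-176.03, 176.03], [-82.01, 121.73], [-58.28, 71.71], [-173.87, 95.51], [-174.79, -0.11], [-173.66, 173.66]. Speed limits (degrees/s): [136.94, 136.94, 172.46, 180, 180, 180].

### API

Orientations are given as [roll, pitch, yaw] about the fixed x, y, z axes, in that order (R = Rz(yaw) Ry(pitch) Rx(roll)).
In Python, from plant import get_state, viewer, close_job, r gives the robot as it stands.
- The arm moves only by the tool apply_moves, never from a script. Its argument "plan" is a list of rows, each a list of 3 entries, a list of its own where there are three numbers: the closure in counts, from 0 (fully open) to 255 (shut), then the shift along the tool's x, y, z in units of 50 mm (1.0 is 50 mm), then the turn about the tool's z in units of 6 degrees (1.0 is 6 degrees). A call has 1 to 12 rows; each row shifts and turns the commanded pose from where the row before left it, along the tool's axes as they then stand; what a row does not reach is not made up. A row lasts 1/8 s, in which the tool goes at most 62.5 mm and 10.7 degrees, less where a joint would pass 70% of its speed; a pose out of reach is approached as far as the arm can. A call is refused whole if a number of a shift passes 1 or a number of a turn 1, either way. A call with a gripper value outside its range is refused whole. The fingers move at their own pace and stop on an object; "squeeze" is the grip in N (left out, the last holds). Time passes only in rows, so rows that do not move let the fingers close. It gives the time, the measured TCP pose, the force and the opening at its end, in the units of the state.
- get_state(): the state, without advancing time (a new reading comes with each control period).
- viewer.capture(name): name is "side" or "top"; returns a dict with "frame" (480x640x3 uint8, blue, green, red), "K" (3x3 intrinsics, pixels), "D" ([k1, k2, p1, p2, k3] as OpenCV has them; the pictures are not rectified), "R" (3x3) and "t" (3): a world point X has camera coordinates R X + t. Camera axes: x right, y down, z forward; pixel columns grow to the right and rows downward; lengths in m; the calibration is good to about 2 mm. A picture is of the moment at which its call begins. There is no depth.
- close_job(): hands the job in, once; it reports no verdict.
The state is a dict: "time_s": time; "joints": joint angles; "qd": joint speeds; "joint_torque": joint torques, N m; "tcp_pos": TCP position; "eef_rot": TCP orientation; "contact_force": force on the tool from outside, world axes, zero at the start; "moment": the same for the moment, N m; "gripper_width": finger opening in m.
Only numpy, scipy, OpenCV 4.12 (cv2) and the standard library are available. Lean on these libraries where they do the work, as an engineer would, in place of code of your own. Each camera call takes 0.05 s, during which the arm holds its last target.

## Working session

There is one attempt and no reset: what is moved stays moved. The work goes in short steps, Python scripts to look and compute and a tool call to move; the robot and the scene stay as the last step left them, time stands still between calls to the robot, and variables do not carry over. Pictures are saved under pics/ and viewed, and the job is handed in when it is done.

Besides the shell and the picture viewer there is one more tool, called as a command line: name --argument value ..., lists and objects as JSON in quotes. apply_moves: Moves the arm, as the interface text tells. Its arguments: {"type":"object","properties":{"plan":{"type":"array","items":{"type":"array"}},"squeeze":{"type":"number"}},"required":["plan"]}

```bash
mkdir -p pics; ls
python3 - <<'E'
from plant import get_state, viewer, r
import cv2,pickle
s=get_state();print(s, r.hold_point_z)
for n in("side","top"):
    c=viewer.capture(n);cv2.imwrite(f"pics/{n}0.png",c["frame"]);pickle.dump(c,open(f"{n}0.pkl","wb"))
    print(n,c["K"],c["D"],c["R"],c["t"])
E
```

```text
pics
{'time_s': 0.0, 'joints': array([ 8.77283474e+01,  2.05920764e+01,  6.32661118e-01, -2.05932297e-02,
       -7.01361776e+01, -1.65060022e+01]), 'qd': array([-0.04475447, -0.14351151, -0.06133704,  0.02330475, -0.02709247,
       -0.019935  ]), 'joint_torque': array([-9.24944325e-04, -5.82721531e+01,  2.93044871e+01,  6.99722081e+00,
        6.80449579e-03, -1.75606833e-04]), 'tcp_pos': array([0.21715468, 0.6385839 , 0.22560552]), 'eef_rot': array([-1.79991399e+02, -9.71540974e-02, -1.08784676e+02]), 'contact_force': array([-0.23060658,  0.33343521,  0.22260686]), 'moment': array([ 0.05138598, -0.00718324,  0.06604941]), 'gripper_width': 0.08771056467344396} 0.0188
side [[492.93731814   0.         320.58776322]
 [  0.         492.93731814 242.10082068]
 [  0.           0.           1.        ]] [-0.06439674  0.          0.          0.          0.        ] [[-0.98500561 -0.17141772 -0.01949117]
 [-0.11160684  0.71928555 -0.68569104]
 [ 0.13155931 -0.67323418 -0.7276317 ]] [0.52796696 0.14545106 1.20961008]
top [[443.4477194    0.         312.51860815]
 [  0.         443.4477194  241.39682927]
 [  0.           0.           1.        ]] [-0.00050461  0.          0.          0.          0.        ] [[-2.53035036e-02 -9.99677277e-01 -2.25287540e-03]
 [-9.94458159e-01  2.54013079e-02 -1.02018352e-01]
 [ 1.02042654e-01 -3.41031415e-04 -9.94779966e-01]] [0.00672127 0.58212032 1.06335222]
```

View pics/side0.png

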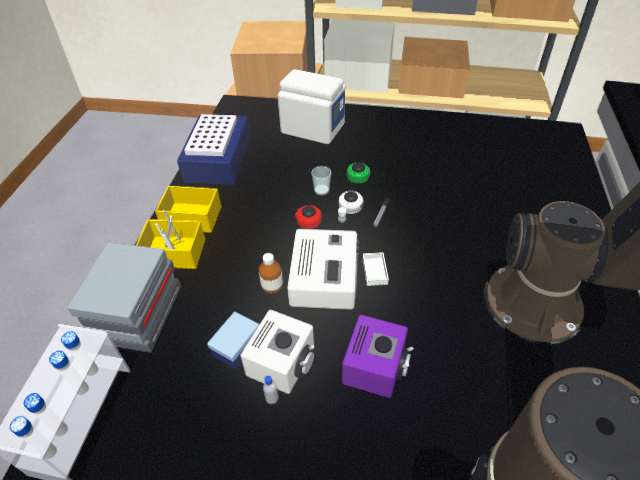

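View pics/top0.png

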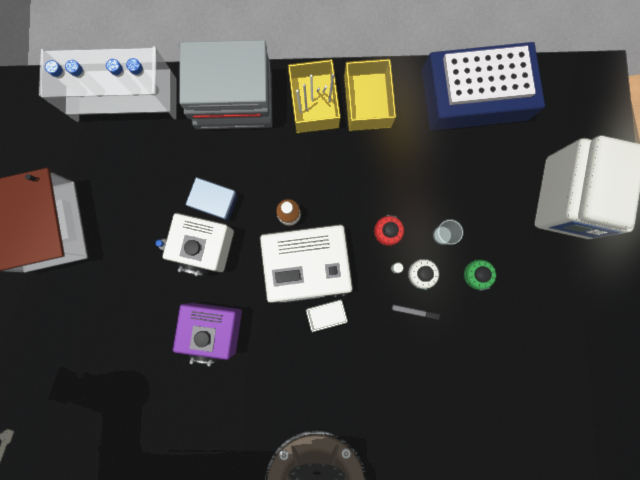

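Pump candidates: white (top view 198,243) and purple (207,331). The white one is meant, because purple is excluded. Timer candidates: red (389,230), white (424,274) and green (481,275). The white one with tick marks fits. On the pack, the long bar key is at (288,276) and the small square key at (333,270). Next I'll enlarge crops to confirm.

Run:
```python
import cv2,pickle,numpy as np
t=pickle.load(open("top0.pkl","rb"))["frame"];s=pickle.load(open("side0.pkl","rb"))["frame"]
def cr(f,x,y,w=80,h=60): return cv2.resize(f[y-h//2:y+h//2,x-w//2:x+w//2],(400,300),interpolation=cv2.INTER_CUBIC)
a=np.vstack([np.hstack([cr(t,198,243),cr(t,306,265,100,75)]),np.hstack([cr(t,424,274),cr(s,350,200)])])
cv2.imwrite("pics/crop0.png",a)
b=np.vstack([np.hstack([cr(s,283,345),cr(s,325,265,100,75)])]);cv2.imwrite("pics/crop1.png",b)
```

```text
(no output)
```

View pics/crop0.png

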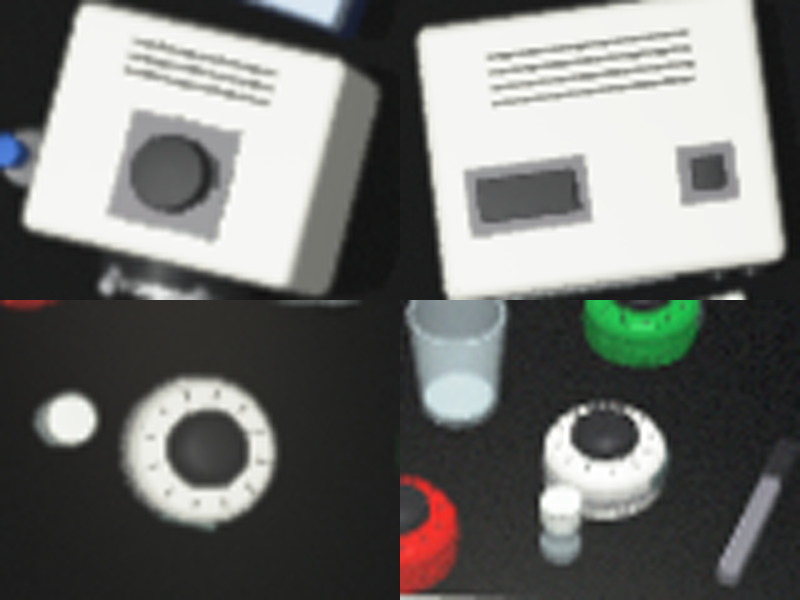

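View pics/crop1.png

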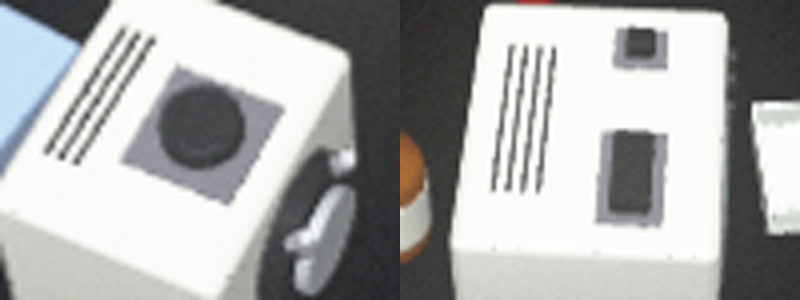

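```bash
cat > h.py <<'E'
import cv2,pickle,numpy as np
def ray(c,px):
    u=cv2.undistortPoints(np.array([[px]],float),c["K"],c["D"])[0,0]
    d=c["R"].T@np.array([u[0],u[1],1]);o=-c["R"].T@c["t"];return o,d
def onz(c,px,z):
    o,d=ray(c,px);return o+d*(z-o[2])/d[2]
def tri(a,b):
    (o,d),(p,e)=a,b
    A=np.stack([d,-e],1);s=np.linalg.lstsq(A,p-o,rcond=None)[0]
    x,y=o+d*s[0],p+e*s[1];return (x+y)/2,np.linalg.norm(x-y)
def proj(c,X): return cv2.projectPoints(np.array([X],float),cv2.Rodrigues(c["R"])[0],c["t"],c["K"],c["D"])[0][0,0]
E
cat > m.py <<'E'
from h import *
t=pickle.load(open("top0.pkl","rb"));s=pickle.load(open("side0.pkl","rb"))
P=dict(pump=((192.4,247.6),(283,339.4),.113),bar=((287.5,277.2),(333,270.5),.098),stop=((333,271),(335.2,238.6),.098),timer=((425.4,273.8),(351,197),.043))
for k,(a,b,z) in P.items():
    # refine: centroid of dark component in each view
    out=[]
    for c,p in((t,a),(s,b)):
        f=c["frame"].max(2); m=(f<85).astype(np.uint8)
        n,l,st,ce=cv2.connectedComponentsWithStats(m,connectivity=4)
        i=l[int(round(p[1])),int(round(p[0]))]; out.append((ce[i].round(1),st[i]))
    A,B=onz(t,a,z),onz(s,b,z)
    print(k,A.round(4),B.round(4),tri(ray(t,a),ray(s,b))[0].round(4),out)
for n,(p,z) in dict(vial=((398,268),.042),tube=((160,244),.09),pumpTopCorners=((205,270),.1)).items(): print(n,onz(t,p,z).round(3))
# pump/pack yaw via top white contour
E
python3 m.py
```

```text
pump [0.5664 0.2654 0.113 ] [0.5652 0.2733 0.113 ] [0.5672 0.2679 0.104 ] [(array([306.1, 119. ]), array([    0,     0,   640,   460, 95549], dtype=int32)), (array([283.1, 340.1]), array([275, 333,  17,  16, 203], dtype=int32))]
bar [0.4941 0.0514 0.098 ] [0.4937 0.0609 0.098 ] [0.4948 0.052  0.0873] [(array([306.1, 119. ]), array([    0,     0,   640,   460, 95549], dtype=int32)), (array([332.7, 270.2]), array([328, 261,  10,  19, 175], dtype=int32))]
stop [ 0.5056 -0.0533  0.098 ] [ 0.5044 -0.0427  0.098 ] [ 0.5061 -0.0538  0.0862] [(array([332.8, 269.8]), array([329, 266,   8,   8,  53], dtype=int32)), (array([335. , 238.1]), array([332, 235,   7,   7,  45], dtype=int32))]
timer [ 0.4951 -0.2787  0.043 ] [ 0.4923 -0.2659  0.043 ] [ 0.4948 -0.2825  0.0282] [(array([425.1, 273.4]), array([418, 267,  15,  14, 180], dtype=int32)), (array([387.3, 302.7]), array([    68,      0,    572,    480, 140873], dtype=int32))]
vial [ 0.511 -0.213  0.042]
tube [0.579 0.347 0.09 ]
pumpTopCorners [0.515 0.24  0.1  ]
```

The crops confirm it: white pump key at top (192,248), bar key (287.5,277), square key (333,271), and the white ticked timer (425,274). The two views disagree by about 10 mm in y, so I'll bring the shut fingertip into view and use it as the reference.

apply_moves --plan '[[255,[0.66,-0.79,0],0],[255,[0.66,-0.79,0],0],[255,[0.66,-0.79,0],0],[255,[0.66,-0.79,0],0],[255,[0.66,-0.79,0],0],[255,[0,0,0],-1],[255,[0,0,0],-1],[255,[0,0,0],-1],[255,[0,0,0],-1],[255,[0,0,0],0]]' --squeeze 5

```text
time_s: 1.35
tcp_pos: [0.3511, 0.419, 0.2263]
eef_rot: [180.0, -0.0, -84.8]
contact_force: [0.7, 1.1, -0.3]
gripper_width: 0.0006
```

```bash
cat >> h.py <<'E'
def delta(s,target):
    from scipy.spatial.transform import Rotation as Ro
    R=Ro.from_euler('xyz',s["eef_rot"],degrees=True).as_matrix()
    return R.T@(np.array(target)-s["tcp_pos"])/.05
E
python3 - <<'E'
from plant import get_state
from h import *
s=get_state();print(s["time_s"],s["tcp_pos"],s["eef_rot"],s["gripper_width"])
print(delta(s,[.566,.268,.20]))
E
```

```text
1.35 [0.35107233 0.41899954 0.22627007] [ 1.79977410e+02 -2.69967473e-02 -8.48298977e+01] 0.000638098485356392
[ 3.39481126 -4.0091323   0.52542039]
```

apply_moves --plan '[[255,[0.6,-0.8,0],0],[255,[0.6,-0.8,0],0],[255,[0.6,-0.8,0],0],[255,[0.6,-0.8,0],0],[255,[0.6,-0.8,0.5],0],[255,[0.4,0,0.6],0],[255,[0,0,0],0],[255,[0,0,0],0]]'

```text
time_s: 2.35
tcp_pos: [0.5662, 0.2687, 0.1724]
eef_rot: [-179.9, 0.0, -84.8]
contact_force: [-0.1, 0.8, 0.6]
gripper_width: 0.0004
```

Run:
```python
from plant import get_state,viewer
from h import *
s=get_state();print(s["time_s"],s["tcp_pos"],s["eef_rot"],s["contact_force"])
o=[]
for n in("side","top"):
    c=viewer.capture(n);pickle.dump(c,open(n+"1.pkl","wb"))
    p=proj(c,s["tcp_pos"]);print(n,p)
    f=c["frame"].copy();x,y=int(p[0]),int(p[1])
    x0,y0=x-50,y-50;k=cv2.resize(f[y0:y0+100,x0:x0+100],(400,400),interpolation=cv2.INTER_CUBIC)
    cv2.drawMarker(k,(int((p[0]-x0+.5)*4),int((p[1]-y0+.5)*4)),(0,0,255),0,14);o.append(k);print(x0,y0)
cv2.imwrite("pics/tip1.png",np.hstack(o))
```

```text
2.35 [0.56623122 0.26869967 0.17241942] [-1.79941873e+02  8.84444498e-03 -8.48313465e+01] [-0.10757089  0.79142885  0.61742486]
side [280.74478678 321.23945132]
230 271
top [183.34208012 245.2554121 ]
133 195
```

View pics/tip1.png

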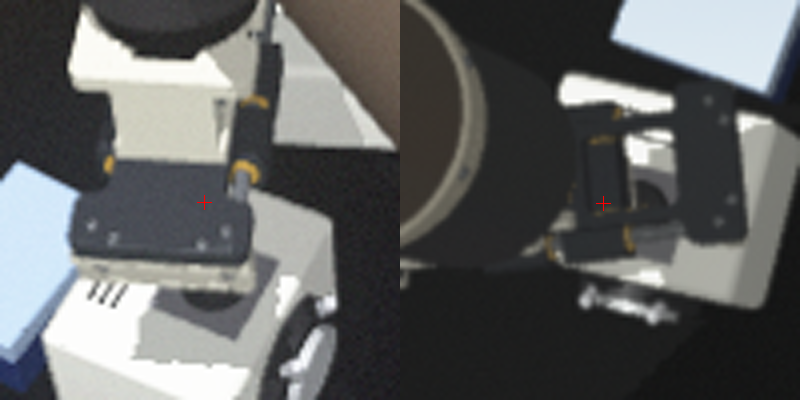

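The side and top views both show the gripper body hiding the fingertip. A quarter turn should let the side camera see the tip.

apply_moves --plan '[[255,[0,0,0],-1],[255,[0,0,0],-1],[255,[0,0,0],-1],[255,[0,0,0],-1],[255,[0,0,0],-1],[255,[0,0,0],-1],[255,[0,0,0],-1],[255,[0,0,0],-1],[255,[0,0,0],-1],[255,[0,0,0],-1],[255,[0,0,0],-1],[255,[0,0,0],-1]]'

```text
time_s: 3.95
tcp_pos: [0.5659, 0.2695, 0.173]
eef_rot: [-179.9, -0.1, -12.5]
contact_force: [0.0, -1.0, 0.3]
gripper_width: 0.0006
```

```bash
cat > look.py <<'E'
import sys
from plant import get_state,viewer
from h import *
tag=sys.argv[1];s=get_state();print(s["time_s"],s["tcp_pos"].round(4),s["eef_rot"].round(2),s["contact_force"].round(2),s["joints"].round(0))
o=[]
for n in("side","top"):
    c=viewer.capture(n);pickle.dump(c,open(n+tag+".pkl","wb"))
    p=proj(c,s["tcp_pos"]);x,y=int(p[0]),int(p[1]);f=c["frame"]
    x0,y0=x-40,y-40;k=cv2.resize(f[y0:y0+80,x0:x0+80],(400,400),interpolation=cv2.INTER_CUBIC)
    cv2.drawMarker(k,(int((p[0]-x0+.5)*5),int((p[1]-y0+.5)*5)),(0,0,255),0,14);o.append(k);print(n,p,"x0y0",x0,y0)
cv2.imwrite(f"pics/look{tag}.png",np.hstack(o))
E
python3 look.py 2
```

```text
3.95 [0.5659 0.2695 0.173 ] [-1.7989e+02 -8.0000e-02 -1.2520e+01] [ 0.02 -1.03  0.27] [ 43.  18. -10.   0. -62. 124.]
side [280.79893415 321.4260155 ] x0y0 240 281
top [182.88351159 245.3991746 ] x0y0 142 205
```

View pics/look2.png

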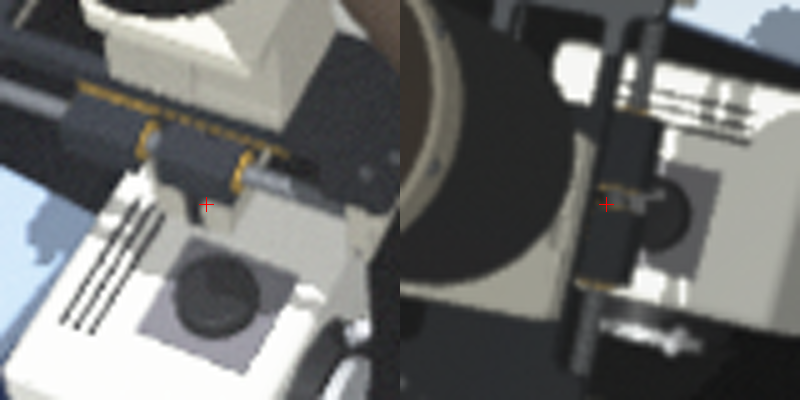

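The fingers' light tips are at side crop (205,~225), 1–2 px below the projected TCP. That means the side view overestimates y by about 4 mm and the top view is nearer the truth. Keys are therefore at y ≈ 0.268, 0.054 and -0.275, well inside their widths. Next I'll press the pump key.

apply_moves --plan '[[255,[0,0.02,0.6],0],[255,[0,0,0.5],0],[255,[0,0,0.06],0],[255,[0,0,0.06],0],[255,[0,0,0.04],0],[255,[0,0,0.04],0],[255,[0,0,0.04],0],[255,[0,0,0],0],[255,[0,0,0],0]]'

```text
time_s: 5.18
tcp_pos: [0.566, 0.2674, 0.1048]
eef_rot: [-180.0, -0.0, -12.8]
contact_force: [0.9, 1.9, 2.2]
gripper_width: 0.0005
```

```bash
python3 look.py 3
```

```text
5.175 [0.566  0.2674 0.1048] [-1.7997e+02 -3.0000e-02 -1.2780e+01] [0.85 1.93 2.25] [ 43.  22. -15.   0. -54. 124.]
side [283.58843258 339.06088144] x0y0 243 299
top [192.54732619 248.11561171] x0y0 152 208
```

View pics/look3.png

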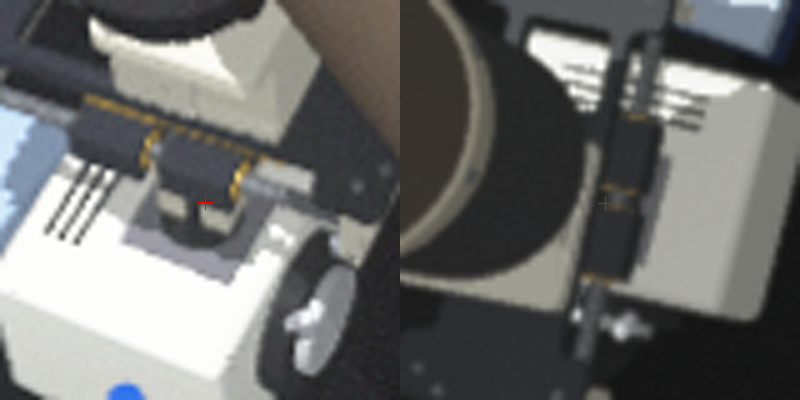

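The side crop shows the fingertip centred on the round key, and contact reads 2.2 N. I'll go 1 mm deeper for margin, then lift and turn back.

apply_moves --plan '[[255,[0,0,0.02],0],[255,[0,0,0],0],[255,[0,0,-0.4],0],[255,[0,0,-1],0],[255,[0,0,0],1],[255,[0,0,0],1],[255,[0,0,0],1],[255,[0,0,0],1],[255,[0,0,0],1],[255,[0,0,0],1],[255,[0,0,0],1],[255,[0,0,0],1]]'

```text
time_s: 6.78
tcp_pos: [0.5649, 0.2664, 0.1727]
eef_rot: [179.9, -0.0, -61.0]
contact_force: [0.3, 0.3, -0.2]
gripper_width: 0.0002
```

apply_moves --plan '[[255,[0,0,0],1],[255,[0,0,0],1],[255,[0,0,0],1],[255,[0,0,0],1],[255,[0,0,0],0]]'

```text
time_s: 7.4
tcp_pos: [0.565, 0.2665, 0.1729]
eef_rot: [179.9, -0.1, -84.8]
contact_force: [-0.0, 0.2, 0.0]
gripper_width: 0.0006
```

Run:
```python
from plant import get_state
from h import *
s=get_state();print(s["time_s"],s["tcp_pos"],s["eef_rot"])
print(delta(s,[.494,.054,.14]))
```

```text
7.4 [0.56499913 0.26653421 0.17287989] [ 1.79906390e+02 -5.68280704e-02 -8.47612548e+01]
[4.10262137 1.80108078 0.66461069]
```

apply_moves --plan '[[255,[0.82,0.36,0],0],[255,[0.82,0.36,0],0],[255,[0.82,0.36,0],0],[255,[0.82,0.36,0],0],[255,[0.82,0.36,0],0],[255,[0,0,0.6],0],[255,[0,0,0],0],[255,[0,0,0],0]]'

```text
time_s: 8.4
tcp_pos: [0.495, 0.0551, 0.1442]
eef_rot: [-180.0, -0.0, -84.7]
contact_force: [0.8, -0.2, 1.3]
gripper_width: 0.0005
```

```bash
python3 look.py 4
python3 - <<'E'
from h import *
c=pickle.load(open("side4.pkl","rb"))["frame"];a=pickle.load(open("side0.pkl","rb"))["frame"]
k=[cv2.resize(f[305:375,240:310],(400,400),interpolation=cv2.INTER_CUBIC) for f in(a,c)]
cv2.imwrite("pics/pumpcmp.png",np.hstack(k))
E
```

```text
8.4 [0.495  0.0551 0.1442] [-1.7999e+02 -2.0000e-02 -8.4690e+01] [ 0.8  -0.22  1.31] [ 29.   8. -28.   0. -54.  66.]
side [332.8141823 255.5720501] x0y0 292 215
top [284.55900504 276.36052076] x0y0 244 236
```

View pics/look4.png

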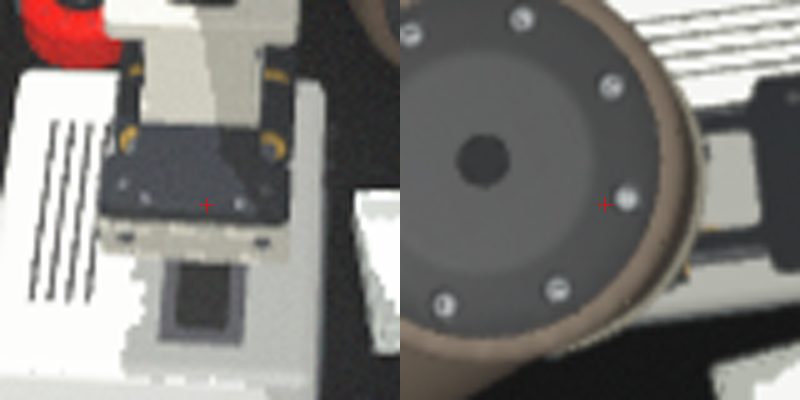

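View pics/pumpcmp.png

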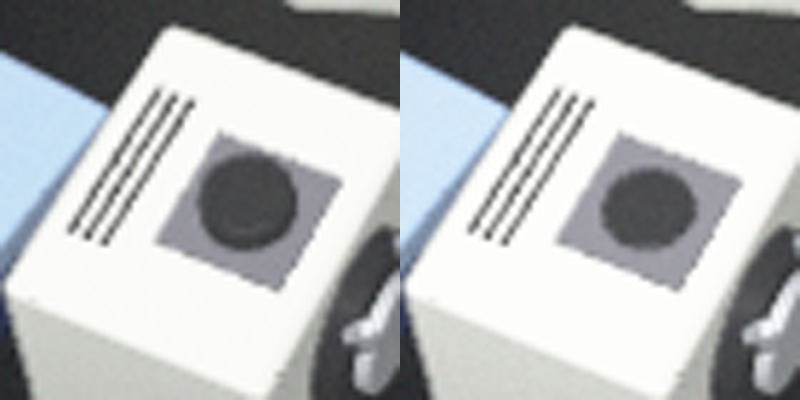

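The pump key now stands almost flush, so it is pressed. Next the bar key, with the jaw axis along its length.

apply_moves --plan '[[255,[0,0,0.45],0],[255,[0,0,0.4],0],[255,[0,0,0.06],0],[255,[0,0,0.06],0],[255,[0,0,0.05],0],[255,[0,0,0.05],0],[255,[0,0,0.03],0],[255,[0,0,0],0],[255,[0,0,0],0]]'

```text
time_s: 9.62
tcp_pos: [0.4949, 0.0549, 0.0886]
eef_rot: [-180.0, 0.0, -84.8]
contact_force: [0.0, 0.1, 1.2]
gripper_width: 0.0001
```

apply_moves --plan '[[255,[0,0,-0.4],0],[255,[0,0,-1],0],[255,[0.95,0,0],0],[255,[0.95,0,0],0],[255,[0.95,0,0],0],[255,[0.95,0,0],0],[255,[0.95,0,0],0],[255,[0.95,0,0],0],[255,[0,0,0],0],[255,[0,0,0],0]]'

```text
time_s: 10.88
tcp_pos: [0.5202, -0.2291, 0.1582]
eef_rot: [180.0, 0.0, -84.8]
contact_force: [0.1, 0.6, 0.1]
gripper_width: 0.0
```

Run:
```python
from plant import get_state,viewer
from h import *
s=get_state();print(s["time_s"],s["tcp_pos"],s["eef_rot"],s["contact_force"])
print(delta(s,[.4945,-.276,.06]))
c=viewer.capture("side")["frame"];d=viewer.capture("top")["frame"];a=pickle.load(open("side0.pkl","rb"))["frame"]
k=[cv2.resize(f[220:310,280:370],(400,400),interpolation=cv2.INTER_CUBIC) for f in(a,c)]
cv2.imwrite("pics/packcmp.png",np.hstack(k));cv2.imwrite("pics/side5.png",c)
```

```text
10.875 [ 0.52015308 -0.22910763  0.15817637] [ 1.79959700e+02  1.55121374e-02 -8.48435098e+01] [0.13817742 0.6214433  0.11086811]
[0.88847134 0.59389437 1.96370515]
```

View pics/packcmp.png

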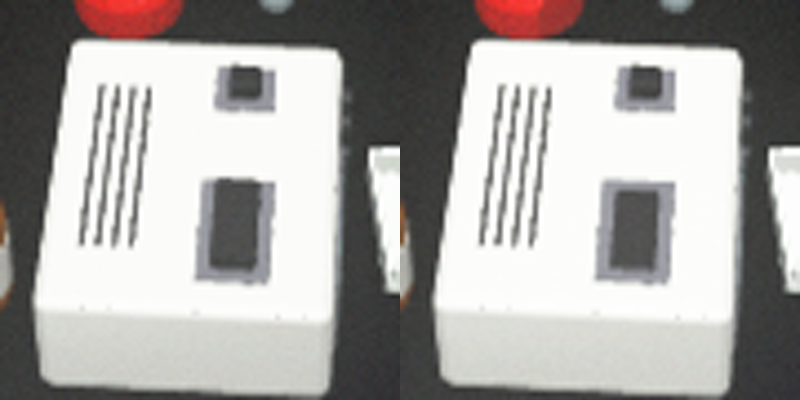

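View pics/side5.png

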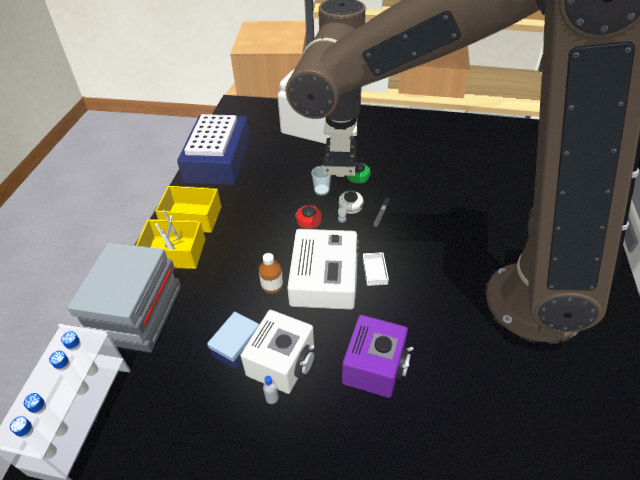

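The bar key is down and the square key still stands. The side view shows everything else unmoved. I'll centre over the white timer and turn 24° so the jaw line clears the vial and beaker, then check the alignment.

apply_moves --plan '[[255,[0.45,0.3,0],0],[255,[0.45,0.3,0],0],[255,[0,0,0],-1],[255,[0,0,0],-1],[255,[0,0,0],-1],[255,[0,0,0],-1],[255,[0,0,0.7],0],[255,[0,0,0.5],0],[255,[0,0,0],0],[255,[0,0,0],0]]'

```text
time_s: 12.22
tcp_pos: [0.4956, -0.2762, 0.0997]
eef_rot: [-180.0, -0.1, -60.7]
contact_force: [0.5, -0.4, 0.9]
gripper_width: 0.0007
```

```bash
python3 look.py 6
```

```text
12.225 [ 0.4956 -0.2762  0.0997] [-1.7996e+02 -6.0000e-02 -6.0700e+01] [ 0.48 -0.39  0.85] [ -9.  17. -23.   0. -50. 129.]
side [350.79073443 179.36971981] x0y0 310 139
top [430.52396085 272.8771942 ] x0y0 390 232
```

View pics/look6.png

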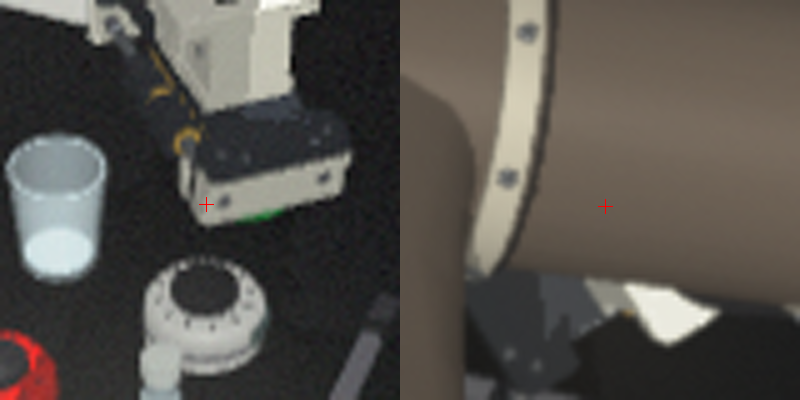

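The domed key shows at side crop (204,290), directly below the TCP column, and the wide plate is the gripper body well above. Pressing gently.

apply_moves --plan '[[255,[0,0,0.6],0],[255,[0,0,0.45],0],[255,[0,0,0.06],0],[255,[0,0,0.06],0],[255,[0,0,0.04],0],[255,[0,0,0.04],0],[255,[0,0,0.03],0],[255,[0,0,0.02],0],[255,[0,0,0],0],[255,[0,0,0],0]]'

```text
time_s: 13.58
tcp_pos: [0.4951, -0.2766, 0.0336]
eef_rot: [-180.0, -0.0, -60.8]
contact_force: [-0.0, -1.0, 1.4]
gripper_width: 0.001
```

```bash
python3 look.py 7
```

```text
13.575 [ 0.4951 -0.2766  0.0336] [-1.7998e+02 -2.0000e-02 -6.0780e+01] [-0.   -1.05  1.41] [ -9.  22. -26.   0. -42. 129.]
side [350.44639727 196.90136185] x0y0 310 156
top [423.59508313 273.95475933] x0y0 383 233
```

View pics/look7.png

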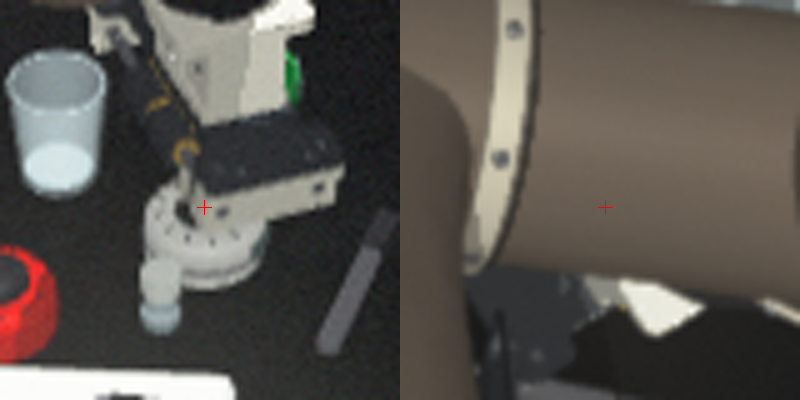

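The tip is on the dome and 9.4 mm below its starting height. Lifting straight up, then away to check.

apply_moves --plan '[[255,[0,0,-0.3],0],[255,[0,0,-0.9],0],[255,[0,0,-1],0],[255,[0,0,-1],0],[255,[0.9,0,-0.2],0],[255,[0.9,0,0],0],[255,[0.9,0,0],0],[255,[0,0,0],0],[255,[0,0,0],0]]'

```text
time_s: 14.8
tcp_pos: [0.5602, -0.3942, 0.2037]
eef_rot: [180.0, 0.0, -60.8]
contact_force: [-0.1, 1.0, 0.4]
gripper_width: 0.0008
```

Run:
```python
from plant import get_state,viewer
from h import *
s=get_state();print(s["time_s"],s["tcp_pos"],s["contact_force"],abs(s["qd"]).max())
c=viewer.capture("side")["frame"];a=pickle.load(open("side0.pkl","rb"))["frame"];t=viewer.capture("top")["frame"];cv2.imwrite("pics/top8.png",t)
f=lambda g,x,y,w,h:cv2.resize(g[y:y+h,x:x+w],(400,300),interpolation=cv2.INTER_CUBIC)
cv2.imwrite("pics/cmp8.png",np.vstack([np.hstack([f(g,310,170,80,60) for g in(a,c)]),np.hstack([f(g,200,150,213,260) for g in(a,c)])]))
```

```text
14.8 [ 0.56018342 -0.39420653  0.20368507] [-0.12260941  0.99030951  0.38092226] 1.104988677797009
```

View pics/cmp8.png

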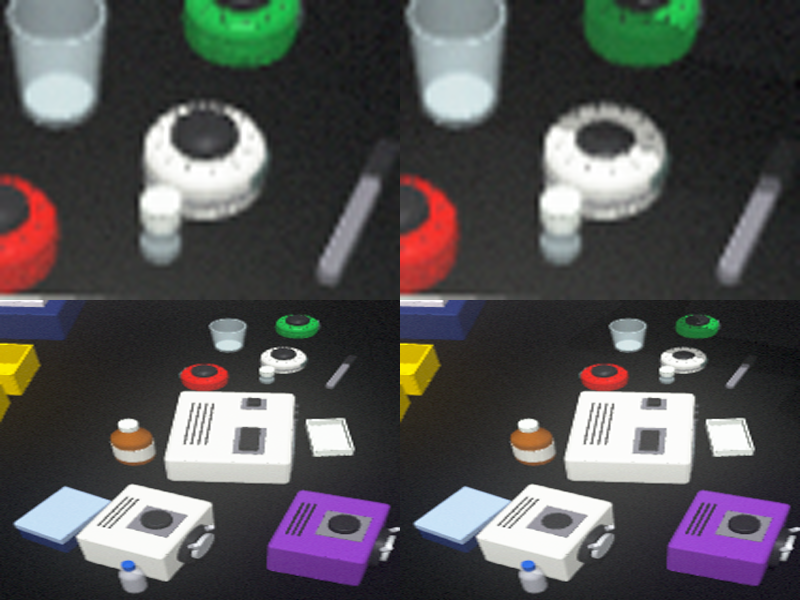

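View pics/top8.png

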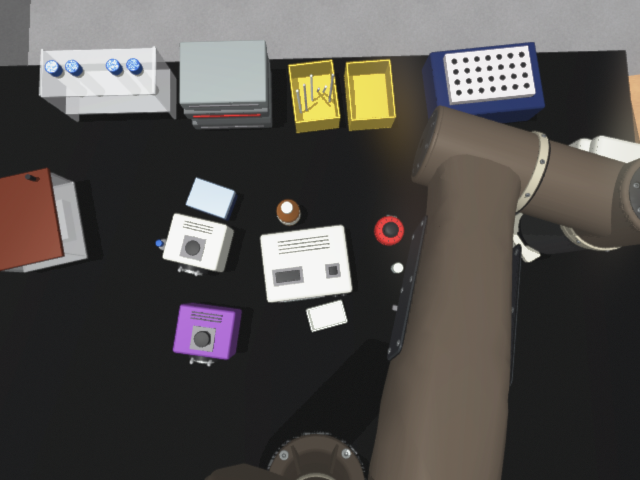

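The three keys are all down and nothing near them has moved. The gripper is rather close to the large white unit at right, so I'll back off before handing in.

apply_moves --plan '[[255,[-0.8,0,-0.3],0],[255,[-0.8,0,0],0],[255,[-0.8,0,0],0],[255,[0,0,0],0],[255,[0,0,0],0]]'

```text
time_s: 15.52
tcp_pos: [0.5023, -0.2892, 0.2196]
eef_rot: [-179.9, -0.1, -60.7]
contact_force: [0.3, -0.4, -0.7]
gripper_width: 0.0007
```

Run:
```python
from plant import get_state,viewer,close_job
import cv2,pickle,numpy as np
s=get_state();print(s["time_s"],s["tcp_pos"],s["contact_force"],s["moment"])
c=viewer.capture("side")["frame"];cv2.imwrite("pics/side9.png",c)
```

```text
15.525 [ 0.50231689 -0.2891808   0.21961862] [ 0.31340882 -0.43543512 -0.69556622] [-0.12411388 -0.04632104  0.0121155 ]
```

View pics/side9.png

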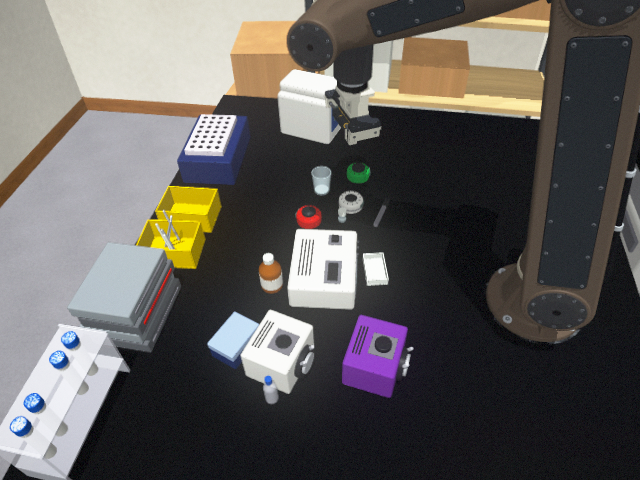

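```bash
python3 -c "
from plant import close_job
print(close_job())"
```

```text
the job is handed in; nothing more can be done
None
```

I pressed the white pump's round key, then the power pack's bar key, then the white timer's domed key. Each was pushed down about 9 mm with shut fingers, and the job was handed in at about 15.6 s.

**Last checks:** In before/after side-camera crops, all three keys sit low and the small square key still stands out. The timer and the loose objects near the keys are where they were. The gripper ended clear of everything, with wrist force at noise level.

**Disagreements:**
- **Camera views:** the two cameras differed by 8–13 mm in y on key positions. Comparing the fingertip with its projected position favoured the top view, so I used positions close to it. The differences were small next to the key sizes.
- **Force readings:** the force on the bar and timer keys, read while holding still at the bottom, was 1.2–1.4 N, below the nominal 2.5 N. I therefore relied on travel and the pictures to judge those presses.
- **White unit at the right:** after the timer press the gripper passed close to it. The force then was at most about 1 N, which is noise level, and the unit had not moved in the last side picture.

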